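Release the riser tube from the water-play push-fit and stand it in the drying rack

TASK

Take the short riser tube out of the push-fit fitting of the water-play manifold: press the fitting's black ring fully down without leaning hard on it, and keep it down while you draw the tube out, never yanking a tube that is still locked. Then set the tube down gently, upright and foot down, fully home in the free hole of the wooden drying rack, and leave the bottle, cup and jar where they are.

Things in the scene. Friction and masses are not known exactly. Their poses are not given: they have to be found in the camera images.
- manifold: Fixed white base 75 x 160 mm, 12 to 22 mm high, with two grey ports. Origin: on the axis of the push-fit fitting, 12 mm below the base's top face, so 0 to 10 mm above the table; z up. The base reaches 35 mm to -y and 125 mm to +y. Fitting: upright grey cylinder, 40 mm wide, top at z 52 mm, bore 19 mm wide with its floor at z 25 mm. A low pipe (top at z 28 mm) joins the ports.
- capped_port (a point): Top centre of the second port, not to be used: a closed grey cap 40 mm wide, its top at z 56 mm of the manifold, 90 mm to the manifold's +y side of the fitting; no ring, no tube.
- collet (a joint): The fitting's black ring: how far it is pressed, 0 = up, 0.006 m = down on its rigid stop. Spring: 4 N to start, 16 N fully down, then the force climbs steeply. Four teeth in the tube's groove lock the tube; they let go only in about the last 2 mm of travel, and lock again if the ring rises before the tube. Once the tube is 3 mm up they only drag (up to 12 N).
- ring_top (a point): Centre of the ring's top face; moves with the ring. Ring: 44 mm outside, 19 mm hole, flange 5 mm thick, top at z 64 mm of the manifold when up, 58 mm when down. Fingertips on the ring on both sides of the tube can press it down, then close on the tube and rise with it: ring and tube come up together and the tube is released.
- tube: Loose white rigid tube, 16 mm diameter, 74 mm long, about 40 g. Origin: centre of its foot; z runs up the tube. Groove 7 mm diameter from 4 to 12 mm above the foot. In the fitting the foot rests on the bore's floor, 39 mm below the raised ring's top, so the tube stands 35 mm out above the raised ring and 41 mm above the pressed ring. It has 1.5 mm play all round in the bore.
- rack: Fixed wooden block 80 x 150 mm, 40 mm high. Origin: on the table under its middle; z up. Two upright holes 22 mm wide, 28 mm deep, at y -37.5 mm (free) and y +37.5 mm (filled by an identical spare tube that stands 46 mm out of the block and is fixed to it).
- rack_hole0 (a point): Centre of the mouth of the free hole, 40 mm above the table; z up. The floor of the hole is 28 mm below this point.
- bottle: Closed bottle, 58 mm diameter, 130 mm high, loose; bystander. Origin: centre of its underside.
- cup: Open paper-coloured cup, 72 mm rim, 80 mm high, loose; bystander. Origin: centre of its underside.
- jar: Closed jar, 64 mm diameter, 90 mm high, loose; bystander. Origin: centre of its underside.
Not all that is in view belongs to the job. What is shaped like the manifold but purple is not meant. Leave any yellow look-alike of the rack alone.

How it is judged:
By the outcome, as a careful person would: the job done as asked, in the order asked, and still so for the second after the job is handed in, with the robot touching nothing.
It also fails if it takes over 64 s, if anything falls off the work surface, if the arm or the gripper's body presses on something with over 40 N, if the wrist force passes 120 N, or if a joint passes its speed limit or range.

ROBOT

A 6-joint arm with a two-finger parallel gripper is mounted at the origin on the work surface. World frame = base frame: x ahead of the robot, y to its left, z up, the work surface at z = 0. Lengths are in mm, angles in rad, forces in N, time in s.
With the tool pointing down it reaches from about 350 to 775 mm from the base axis. Payload 7.3 kg.
Tool frame: the origin (TCP) lies at the centre of the arm's flange, where the gripper is bolted on; the fingertips stand 178 mm ahead of it and the grasp point (between the pads) lies 159 mm ahead of it; z points along the fingers, y is the direction in which the jaws open and shut (so a half turn about z gives the same grasp; the last joint's range is limited). The gripper opens to 92 mm and grips with 3 to 60 N. Pads are 19 mm wide; open, the fingers measure 130 mm over their backs; the gripper's body (75 mm by 190 mm) begins 47 mm behind the grasp point.
Start: joints at [-1.345, 0.342, 1.524, -0, 1.275, -0.146], TCP at [190.748, -489.125, 404.741] pointing down, gripper open.
Joint ranges: [-2.53, 2.53], [-0.77, 2.02], [0.04, 2.7], [-1, 4.14], [0.28, 2.66], [-3.11, 3.11]. Speed limits (rad/s): [2.57, 2.57, 3.14, 3.14, 3.14, 3.14].

INTERFACE

Orientations are given as [roll, pitch, yaw] about the fixed x, y, z axes, in that order (R = Rz(yaw) Ry(pitch) Rx(roll)).
In Python, from plant import status, viewer, ticket gives the robot as it stands.
- The arm moves only by the tool play_rows, never from a script. Its argument "commands" is a list of rows, each an object with "offset": the shift along the tool's x, y, z in m, a list of three; "twist": the turn about the tool's z in degrees. A call has 1 to 5 rows; each row shifts and turns the commanded pose from where the row before left it, along the tool's axes as they then stand; what a row does not reach is not made up. A row lasts 1/10 s, in which the tool goes at most 50 mm and 8.59 degrees, less where a joint would pass 70% of its speed; a pose out of reach is approached as far as the arm can. A call with a gripper value outside its range is refused whole. "jaw" is the closure in counts, from 0 (fully open) to 255 (shut), set as the call begins (left out, the last holds). The fingers move at their own pace and stop on an object; the grip force is fixed at half the most. Time passes only in rows, so rows that do not move let the fingers close. It gives the time, the measured TCP pose, the force and the opening at its end, in the units of the state.
- status.get_obs(): the state, without advancing time (a new reading comes with each control period).
- viewer.capture(name): name is "side" or "top"; returns the picture (384x512x3 uint8, red, green, blue); there is no depth.
- viewer.camera_params(name): a dict with "fov_y" (degrees; the focal length in pixels is half the picture's height over the tangent of half this angle, whatever the lens; pixels are square), "cx", "cy" (the principal point, pixels), "rvec" (rotation vector, rad) and "tvec" (3), from world to camera coordinates, as OpenCV has them. Camera axes: x right, y down, z forward; pixel columns grow to the right and rows downward; lengths in mm; the calibration is good to about 2 mm. A picture is of the moment at which its call begins. camera_params takes no time and is no camera call.
- ticket.close_job(): hands the job in, once; it reports no verdict.
The state is a dict: "time": time; "joint_positions": joint angles; "dq": joint speeds; "tau": joint torques, N m; "tool_pos": TCP position; "tcp_rot": TCP orientation; "contact_force": force on the tool from outside, world axes, zero at the start; "moment": the same for the moment, N m; "grip_width": finger opening in mm.
Only numpy, scipy, OpenCV 4.12 (cv2) and the standard library are available. Lean on these libraries where they do the work, as an engineer would, in place of code of your own. Each camera call takes 0.05 s, during which the arm holds its last target.

## Working session

There is one attempt and no reset: what is moved stays moved. The work goes in short steps, Python scripts to look and compute and a tool call to move; the robot and the scene stay as the last step left them, time stands still between calls to the robot, and variables do not carry over. Pictures are saved under pics/ and viewed, and the job is handed in when it is done.

Besides the shell and the picture viewer there is one more tool, called after "Emit:" as a command line: name --argument value ..., lists and objects as JSON in quotes. play_rows: Moves the arm, as the interface text tells. Its arguments: {"type":"object","properties":{"commands":{"type":"array"},"jaw":{"type":"number"}},"required":["commands"]}

```bash
mkdir -p pics; ls
python3 - <<'E'
from plant import status, viewer
import cv2
print(status.get_obs())
for n in("side","top"):
    im=viewer.capture(n); cv2.imwrite(f"pics/{n}0.png",im[:,:,::-1]); print(viewer.camera_params(n))
E
```

```text
pics
{'time': 0.0, 'joint_positions': array([-1.34502699e+00,  3.42701379e-01,  1.52502598e+00, -1.75258612e-05,
        1.27540879e+00, -1.45995115e-01]), 'dq': array([ 4.97565550e-04,  6.29462471e-05,  1.88730478e-04,  1.39877173e-03,
       -1.40986262e-03,  1.19206427e-03]), 'tau': array([ 6.54346641e-04, -4.31236231e+01, -2.44217527e+01,  7.16416142e-02,
        5.58476779e-02, -1.44411010e-04]), 'tool_pos': array([ 190.6998935 , -488.98655303,  404.05270888]), 'tcp_rot': array([-3.14006314e+00, -2.07962214e-04,  3.71769412e-01]), 'contact_force': array([-0.04150311, -0.37250763, -0.11587344]), 'moment': array([-0.03075312, -0.01735907, -0.00177284]), 'grip_width': 92.23994001155017}
{'fov_y': 42.889125830776194, 'cx': 258.0613073458663, 'cy': 196.8808505719739, 'rvec': array([ 2.31866626, -0.42458001,  0.15214499]), 'tvec': array([-532.506981  ,  221.41750023, 1044.33301651])}
{'fov_y': 52.17718464105485, 'cx': 260.7410321314699, 'cy': 190.071880525301, 'rvec': array([ 2.19084848, -2.15672378,  0.09595224]), 'tvec': array([  28.73134959,  599.00982733, 1043.80311255])}
```

View pics/side0.png

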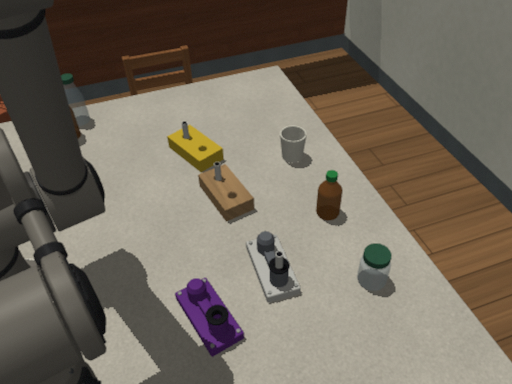

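View pics/top0.png

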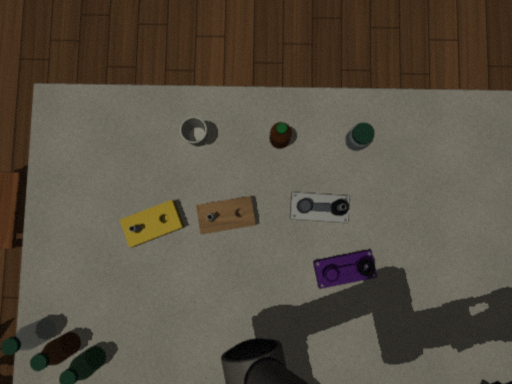

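The side view shows the white manifold with ring and tube near (279,268), and the wooden rack near (226,190). In the top view the ring is near (340,207) and the rack at (227,214), with its free hole near (239,212). I'll zoom in next.

```bash
cat > h.py <<'E'
import numpy as np, cv2
from plant import viewer
def cam(n):
    p=viewer.camera_params(n); f=192/np.tan(np.radians(p['fov_y']/2))
    K=np.array([[f,0,p['cx']],[0,f,p['cy']],[0,0,1]]); R=cv2.Rodrigues(p['rvec'])[0]
    return K,R,np.array(p['tvec'])
def onz(n,uv,z):
    K,R,t=cam(n); d=R.T@np.linalg.inv(K)@np.array([uv[0],uv[1],1]); c=-R.T@t
    return c+d*(z-c[2])/d[2]
def proj(n,P):
    K,R,t=cam(n); q=(R@np.atleast_2d(P).T).T+t; q=q@K.T; return q[:,:2]/q[:,2:]
def tri(a,b):
    Ps=[];
    for n in("side","top"):
        K,R,t=cam(n); Ps.append(K@np.c_[R,t])
    X=cv2.triangulatePoints(Ps[0],Ps[1],np.array(a,float).reshape(2,1),np.array(b,float).reshape(2,1))
    return (X[:3]/X[3]).ravel()
def zoom(src,out,x0,y0,w,h,s):
    im=cv2.imread(src)[y0:y0+h,x0:x0+w]; cv2.imwrite(out,cv2.resize(im,None,fx=s,fy=s,interpolation=cv2.INTER_CUBIC))
E
python3 - <<'E'
from h import *
zoom("pics/top0.png","pics/t1.png",190,180,170,60,4.7)
zoom("pics/side0.png","pics/s1.png",190,150,120,160,3.7)
for n in("side","top"):
    K,R,t=cam(n); print(n,-R.T@t)
E
```

```text
side [ 311.17681605 -739.51007219  882.90128887]
top [ 501.55909392   34.77257155 1093.79730528]
```

View pics/t1.png

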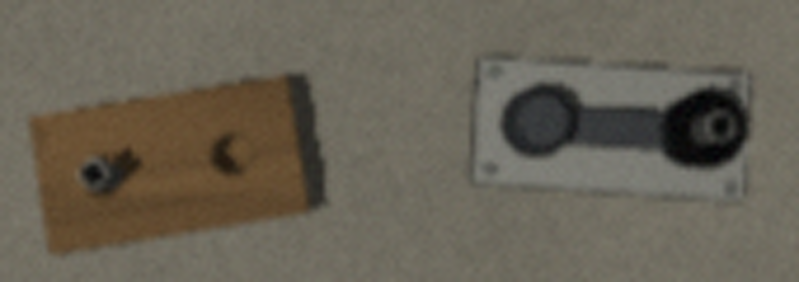

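View pics/s1.png

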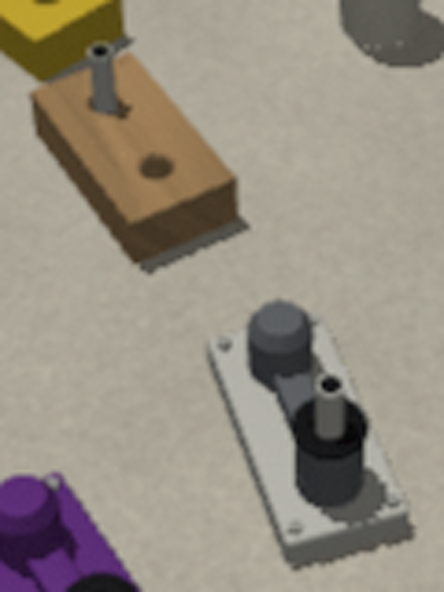

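Zoomed in, the manifold fitting with the tube is at the right end (top view about 342,207). The rack's free hole is the right one of its two, so y-37.5 points right, and the spare tube is on the left. Now to measure.

Run:
```python
from h import *
def fullc(x,y,x0,y0,s): return np.array([x0+(x+.5)/s-.5,y0+(y+.5)/s-.5])
tt=fullc(717,125,190,180,4.7); ts=fullc(330,385,190,150,3.7)
T=tri(ts,tt); print("tube top",T, "reproj",proj("side",T)-ts,proj("top",T)-tt)
st=fullc(95,174,190,180,4.7); ss=fullc(100,50,190,150,3.7)
S=tri(ss,st); print("spare top",S,"reproj",proj("side",S)-ss,proj("top",S)-st)
ht=fullc(233,154,190,180,4.7); hs=fullc(157,166,190,150,3.7)
H=tri(hs,ht); print("hole",H,onz("top",ht,40),onz("side",hs,40))
ct=fullc(542,119,190,180,4.7); cs=fullc(280,325,190,150,3.7)
print("cap rough",tri(cs,ct))
im=cv2.imread("pics/top0.png").astype(int); hsv=cv2.cvtColor(im.astype(np.uint8),cv2.COLOR_BGR2HSV)
roi=np.zeros(im.shape[:2],bool); roi[185:240,190:262]=1
m=(roi&(hsv[...,1]>95)&(hsv[...,2]>50)).astype(np.uint8); m=cv2.morphologyEx(m,cv2.MORPH_CLOSE,np.ones((9,9)))
c=max(cv2.findContours(m,0,1)[0],key=cv2.contourArea); r=cv2.minAreaRect(c); print("rack",r)
b=cv2.boxPoints(r); P=np.array([onz("top",p,40) for p in b]); print(P.round(1)[:,:2],P.mean(0), [np.linalg.norm(P[i]-P[i-1]).round(1) for i in range(4)],[np.degrees(np.arctan2(*(P[i]-P[i-1])[1::-1])).round(1) for i in range(4)])
roi[:]=0; roi[185:228,285:355]=1
fl=np.full(1,0)
m=(roi&(im.min(2)>118)); print("white",m.sum(), im[188,300],im[212,300],im[195,320])
for nm,mm in (("ring",(im.max(2)<38)),):
    mm=(mm&roi).astype(np.uint8); c=max(cv2.findContours(mm,0,1)[0],key=cv2.contourArea); e=cv2.minEnclosingCircle(c); mo=cv2.moments(cv2.convexHull(c)); ce=(mo['m10']/mo['m00'],mo['m01']/mo['m00']);print(nm,e,ce,onz("top",ce,66))
```

```text
tube top [ 553.07161239 -167.76286339  105.43179037] reproj [[ 0.22494139 -0.03371444]] [[-0.07848512  0.2716326 ]]
spare top [522.07332467 167.52824759  86.79710407] reproj [[ 0.16217263 -0.01440981]] [[-0.06178814  0.23719568]]
hole [535.85822071  95.22990998  38.49612413] [536.30334117  95.02201376  40.        ] [535.13790124  93.8166706   40.        ]
cap rough [557.36613195 -79.2236897   57.16541458]
rack ((225.67567443847656, 214.55406188964844), (29.263015747070312, 56.0600471496582), 80.53767395019531)
[[555.  212.6]
 [582.2  64.3]
 [504.9  50.1]
 [478.  197.4]] [530.02725818 131.09867312  40.        ] [np.float64(78.5), np.float64(150.8), np.float64(78.6), np.float64(149.8)] [np.float64(11.2), np.float64(-79.6), np.float64(-169.5), np.float64(100.3)]
white 43 [ 90 101 105] [75 76 77] [113 119 120]
ring ((339.3518371582031, 207.01852416992188), 8.880705833435059) (339.31045751633985, 206.875) [ 553.96075335 -168.58213967   66.        ]
```

Emit:
play_rows --commands '[{"offset":[0,0,0],"twist":-8.5},{"offset":[0,0,0],"twist":-8.5},{"offset":[0,0,0],"twist":-8.5},{"offset":[0,0,0],"twist":-8.5},{"offset":[0,0,0],"twist":-8.5}]' --jaw 180

```text
time: 0.6
tool_pos: [190.7, -489.0, 404.3]
tcp_rot: [-3.141, -0.001, 1.12]
contact_force: [0.4, -0.2, -0.7]
grip_width: 56.3
```

```bash
cat >> h.py <<'E'
def to(x,y,tipz=None):
    from plant import status
    from scipy.spatial.transform import Rotation as Ro
    o=status.get_obs(); R=Ro.from_euler('xyz',o['tcp_rot']).as_matrix(); p=o['tool_pos']
    if tipz is None: tipz=p[2]-178
    print("t",o['time'],"tcp",p.round(1),"rpy",np.round(o['tcp_rot'],4),"F",np.round(o['contact_force'],1),"w",round(o['grip_width'],1),"tips",(p+R@[0,0,178]).round(1))
    print("tool delta mm",(R.T@(np.array([x,y,tipz])-(p+R@[0,0,178]))).round(1))
E
python3 -c "
from h import *
to(553.5,-168.2,150)"
```

```text
t 0.6 tcp [ 190.7 -489.   404.3] rpy [-3.1410e+00 -8.0000e-04  1.1196e+00] F [ 0.4 -0.2 -0.7] w 56.3 tips [ 190.7 -488.9  226.3]
tool delta mm [446.7 186.7  76.5]
```

Emit:
play_rows --commands '[{"offset":[0.03,0.0125,0],"twist":0},{"offset":[0.03,0.0125,0],"twist":0},{"offset":[0.03,0.0125,0],"twist":0},{"offset":[0.03,0.0125,0],"twist":0},{"offset":[0.03,0.0125,0],"twist":0}]'

```text
time: 1.1
tool_pos: [313.8, -381.1, 404.4]
tcp_rot: [-3.141, -0.0, 1.113]
contact_force: [-0.3, -0.3, -0.2]
grip_width: 27.4
```

Emit:
play_rows --commands '[{"offset":[0.03,0.0125,0],"twist":0},{"offset":[0.03,0.0125,0],"twist":0},{"offset":[0.03,0.0125,0],"twist":0},{"offset":[0.03,0.0125,0],"twist":0},{"offset":[0.03,0.0125,0],"twist":0}]'

```text
time: 1.6
tool_pos: [436.2, -274.0, 404.4]
tcp_rot: [-3.141, -0.0, 1.114]
contact_force: [0.3, -0.4, 0.7]
grip_width: 27.2
```

Emit:
play_rows --commands '[{"offset":[0.03,0.0125,0],"twist":0},{"offset":[0.03,0.0125,0],"twist":0},{"offset":[0.03,0.0125,0],"twist":0},{"offset":[0.025,0.01,0],"twist":0},{"offset":[0,0,0],"twist":0}]'

```text
time: 2.1
tool_pos: [530.4, -190.7, 404.0]
tcp_rot: [-3.141, -0.001, 1.117]
contact_force: [0.9, -0.8, -0.4]
grip_width: 27.1
```

```bash
python3 -c "
from h import *
to(553.5,-168.2,120)"
```

```text
t 2.1 tcp [ 530.4 -190.7  404. ] rpy [-3.141e+00 -9.000e-04  1.117e+00] F [ 0.9 -0.8 -0.4] w 27.1 tips [ 530.4 -190.6  226. ]
tool delta mm [ 30.1  11.1 106.1]
```

Emit:
play_rows --commands '[{"offset":[0.015,0.0055,0],"twist":0},{"offset":[0.015,0.0055,0.025],"twist":0},{"offset":[0,0,0.04],"twist":0},{"offset":[0,0,0.03],"twist":0},{"offset":[0,0,0],"twist":0}]'

```text
time: 2.6
tool_pos: [550.6, -170.6, 305.6]
tcp_rot: [-3.133, 0.0, 1.113]
contact_force: [0.2, -0.2, -0.7]
grip_width: 26.7
```

Emit:
play_rows --commands '[{"offset":[0,0,0],"twist":0},{"offset":[0,0,0],"twist":0}]'

```text
time: 2.8
tool_pos: [552.4, -171.4, 311.8]
tcp_rot: [3.138, -0.0, 1.113]
contact_force: [-1.3, -0.3, -0.1]
grip_width: 27.0
```

```bash
python3 -c "
from h import *
to(553.5,-168.2,75)
for n in('side','top'):
    cv2.imwrite(f'pics/{n}2.png',viewer.capture(n)[:,:,::-1])
zoom('pics/side2.png','pics/s2.png',220,180,120,120,5)
zoom('pics/top2.png','pics/t2.png',280,150,120,90,5)"
```

```text
t 2.8 tcp [ 552.4 -171.4  311.8] rpy [ 3.138 -0.     1.113] F [-1.3 -0.3 -0.1] w 27.0 tips [ 552.9 -171.7  133.8]
tool delta mm [ 3.4 -1.2 58.8]
```

View pics/s2.png

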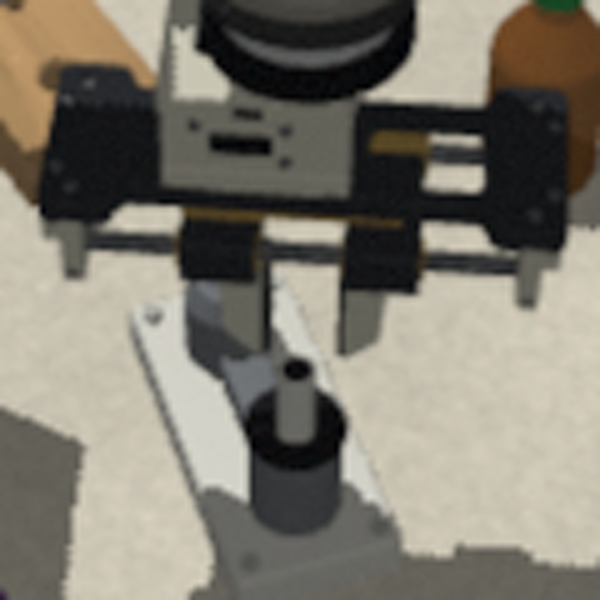

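View pics/t2.png

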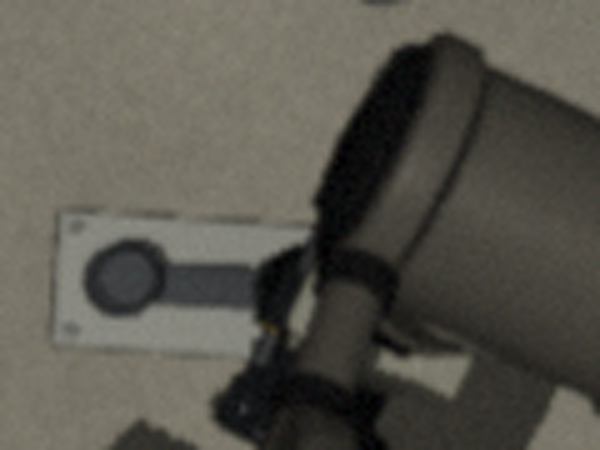

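Emit:
play_rows --commands '[{"offset":[0.003,-0.001,0],"twist":0},{"offset":[0,0,0],"twist":0},{"offset":[0,0,0],"twist":0},{"offset":[0,0,0],"twist":0},{"offset":[0,0,0],"twist":0}]'

```text
time: 3.4
tool_pos: [552.3, -167.7, 309.7]
tcp_rot: [3.142, 0.0, 1.114]
contact_force: [-0.2, -0.3, -0.2]
grip_width: 26.9
```

```bash
python3 -c "
from h import *
to(553.5,-168.2,75)
for n in('side',):
    cv2.imwrite(f'pics/{n}3.png',viewer.capture(n)[:,:,::-1])
zoom('pics/side3.png','pics/s3.png',250,220,60,60,10)
P=np.array([[553.5,-168.2,z] for z in (133,105,70)])
print((proj('side',P)-[250,220]+.5)*10)
"
```

```text
t 3.4 tcp [ 552.3 -167.7  309.7] rpy [3.1415e+00 1.0000e-04 1.1136e+00] F [-0.2 -0.3 -0.2] w 26.9 tips [ 552.3 -167.7  131.7]
tool delta mm [ 0.1  1.3 56.7]
[[300.01307534 255.11756394]
 [298.24724713 343.88285934]
 [296.13671121 449.97604774]]
```

View pics/s3.png

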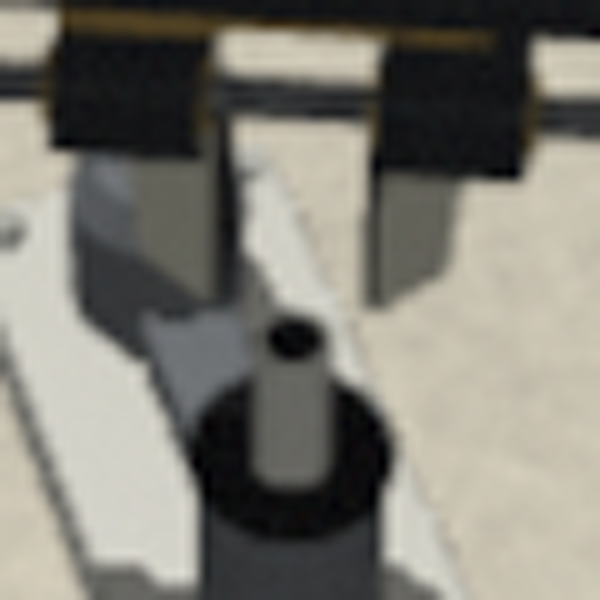

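The fingers straddle the tube: the mid-gap is at about 298 and the tube at about 293 in the zoom, roughly 1 mm off with 5 mm of clearance. Descending now.

Emit:
play_rows --commands '[{"offset":[0,0,0.012],"twist":0},{"offset":[0,0,0.015],"twist":0},{"offset":[0,0,0.013],"twist":0},{"offset":[0,0,0.008],"twist":0},{"offset":[0,0,0.002],"twist":0}]'

```text
time: 3.95
tool_pos: [552.0, -167.6, 258.2]
tcp_rot: [-3.139, 0.0, 1.113]
contact_force: [0.0, -0.4, -0.3]
grip_width: 27.3
```

Emit:
play_rows --commands '[{"offset":[0,0,0],"twist":0},{"offset":[0,0,0],"twist":0},{"offset":[0,0,0],"twist":0}]'

```text
time: 4.25
tool_pos: [552.5, -167.8, 260.3]
tcp_rot: [3.14, 0.0, 1.114]
contact_force: [-0.8, 1.2, 0.1]
grip_width: 27.0
```

```bash
python3 -c "
from h import *
to(553,-168.2,70)
for n in('side',):
    cv2.imwrite(f'pics/{n}4.png',viewer.capture(n)[:,:,::-1])
zoom('pics/side4.png','pics/s4.png',250,220,60,60,10)
"
```

```text
t 4.25 tcp [ 552.5 -167.8  260.3] rpy [3.1403 0.     1.1135] F [-0.8  1.2  0.1] w 27.0 tips [ 552.7 -167.9   82.3]
tool delta mm [-0.1  0.4 12.3]
```

View pics/s4.png

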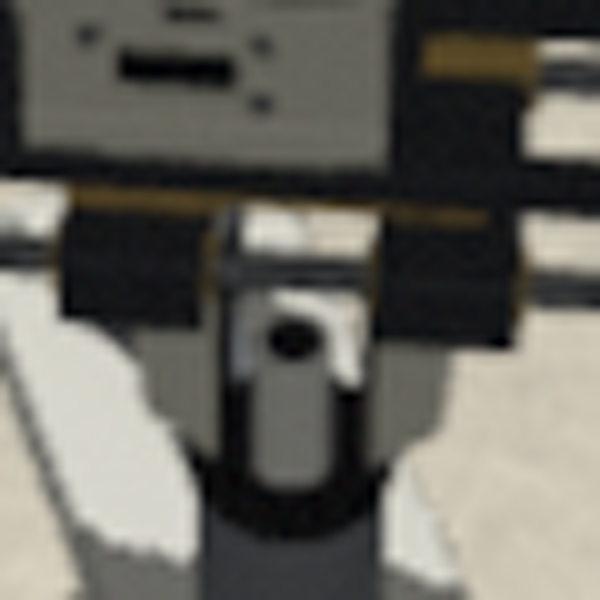

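The tube sits centred between the fingers, about (292,400) in the zoom, and the tips are above the ring. Pressing slowly.

Emit:
play_rows --commands '[{"offset":[0,0,0.002],"twist":0},{"offset":[0,0,0.002],"twist":0},{"offset":[0,0,0.002],"twist":0},{"offset":[0,0,0.002],"twist":0},{"offset":[0,0,0],"twist":0}]'

```text
time: 4.8
tool_pos: [552.3, -167.7, 251.8]
tcp_rot: [-3.142, 0.0, 1.114]
contact_force: [-1.0, 0.7, 4.6]
grip_width: 26.9
```

Emit:
play_rows --commands '[{"offset":[0,0,0.001],"twist":0},{"offset":[0,0,0.001],"twist":0},{"offset":[0,0,0],"twist":0},{"offset":[0,0,0],"twist":0}]'

```text
time: 5.2
tool_pos: [552.2, -167.7, 250.3]
tcp_rot: [3.141, 0.0, 1.114]
contact_force: [-2.5, 0.7, 7.0]
grip_width: 26.6
```

Emit:
play_rows --commands '[{"offset":[0,0,0.001],"twist":0},{"offset":[0,0,0.001],"twist":0},{"offset":[0,0,0],"twist":0},{"offset":[0,0,0],"twist":0}]'

```text
time: 5.6
tool_pos: [552.2, -167.7, 248.8]
tcp_rot: [3.141, 0.0, 1.114]
contact_force: [-3.8, 1.0, 10.7]
grip_width: 26.9
```

Emit:
play_rows --commands '[{"offset":[0,0,0.001],"twist":0},{"offset":[0,0,0.001],"twist":0},{"offset":[0,0,0],"twist":0},{"offset":[0,0,0],"twist":0}]'

```text
time: 6.0
tool_pos: [552.2, -167.7, 247.2]
tcp_rot: [3.141, 0.0, 1.114]
contact_force: [-5.4, 1.6, 13.7]
grip_width: 27.1
```

Emit:
play_rows --commands '[{"offset":[0,0,0.001],"twist":0},{"offset":[0,0,0],"twist":0},{"offset":[0,0,0],"twist":0}]'

```text
time: 6.3
tool_pos: [552.2, -167.7, 246.4]
tcp_rot: [3.141, 0.0, 1.114]
contact_force: [-5.8, 1.6, 14.3]
grip_width: 27.2
```

Emit:
play_rows --commands '[{"offset":[0,0,0.0006],"twist":0},{"offset":[0,0,0],"twist":0},{"offset":[0,0,0],"twist":0}]'

```text
time: 6.6
tool_pos: [552.2, -167.6, 246.0]
tcp_rot: [3.141, 0.0, 1.114]
contact_force: [-5.0, 2.4, 14.7]
grip_width: 27.1
```

Emit:
play_rows --commands '[{"offset":[0,0,0.0006],"twist":0},{"offset":[0,0,0],"twist":0},{"offset":[0,0,0],"twist":0}]'

```text
time: 6.9
tool_pos: [552.1, -167.6, 245.9]
tcp_rot: [3.14, 0.0, 1.114]
contact_force: [-6.0, 2.2, 19.7]
grip_width: 27.3
```

Emit:
play_rows --commands '[{"offset":[0,0,0.0004],"twist":0},{"offset":[0,0,0],"twist":0},{"offset":[0,0,0],"twist":0}]'

```text
time: 7.2
tool_pos: [552.1, -167.6, 245.9]
tcp_rot: [3.14, 0.0, 1.114]
contact_force: [-8.4, 3.6, 22.4]
grip_width: 27.2
```

The ring is on its stop (z no longer moves, about 22 N). Closing on the tube.

Emit:
play_rows --commands '[{"offset":[0,0,0],"twist":0},{"offset":[0,0,0],"twist":0}]' --jaw 255

```text
time: 7.4
tool_pos: [552.9, -167.9, 245.9]
tcp_rot: [3.137, -0.0, 1.114]
contact_force: [-5.5, 2.3, 15.8]
grip_width: 15.5
```

Emit:
play_rows --commands '[{"offset":[0,0,0],"twist":0},{"offset":[0,0,0],"twist":0},{"offset":[0,0,0],"twist":0},{"offset":[0,0,0],"twist":0}]'

```text
time: 7.8
tool_pos: [552.9, -167.9, 245.9]
tcp_rot: [3.137, -0.0, 1.114]
contact_force: [-2.9, 1.7, 18.3]
grip_width: 15.4
```

Emit:
play_rows --commands '[{"offset":[0,0,-0.001],"twist":0},{"offset":[0,0,-0.001],"twist":0},{"offset":[0,0,-0.001],"twist":0}]'

```text
time: 8.1
tool_pos: [552.8, -167.9, 247.7]
tcp_rot: [3.138, -0.0, 1.114]
contact_force: [0.4, 0.1, 5.8]
grip_width: 15.7
```

Emit:
play_rows --commands '[{"offset":[0,0,-0.001],"twist":0},{"offset":[0,0,-0.001],"twist":0},{"offset":[0,0,0],"twist":0}]'

```text
time: 8.4
tool_pos: [552.4, -167.7, 248.4]
tcp_rot: [3.141, -0.0, 1.114]
contact_force: [-0.2, 0.0, 5.7]
grip_width: 15.0
```

Emit:
play_rows --commands '[{"offset":[0,0,-0.001],"twist":0},{"offset":[0,0,-0.001],"twist":0},{"offset":[0,0,0],"twist":0}]'

```text
time: 8.7
tool_pos: [552.2, -167.7, 249.4]
tcp_rot: [-3.141, 0.0, 1.114]
contact_force: [1.8, -0.3, -4.8]
grip_width: 14.9
```

Emit:
play_rows --commands '[{"offset":[0,0,-0.001],"twist":0},{"offset":[0,0,0],"twist":0}]'

```text
time: 8.9
tool_pos: [552.2, -167.7, 250.8]
tcp_rot: [-3.141, 0.0, 1.114]
contact_force: [1.5, -0.3, -5.4]
grip_width: 15.2
```

```bash
python3 -c "
from h import *
to(553,-168.2,70)
for n in('side',):
    cv2.imwrite(f'pics/{n}5.png',viewer.capture(n)[:,:,::-1])
zoom('pics/side5.png','pics/s5.png',250,220,60,60,10)
"
```

```text
t 8.9 tcp [ 552.2 -167.7  250.8] rpy [-3.1408  0.      1.1135] F [ 1.5 -0.3 -5.4] w 15.2 tips [ 552.1 -167.6   72.8]
tool delta mm [-0.1  1.1  2.8]
```

View pics/s5.png

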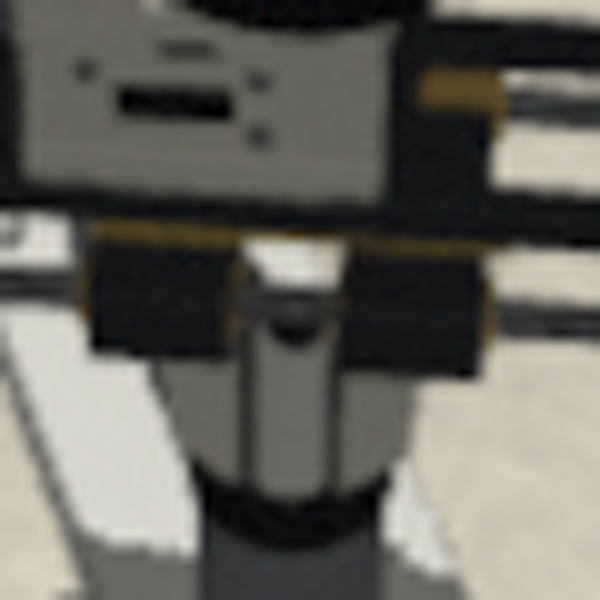

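The tube top moved from about row 340 to about 327 in the zoom, so it is rising with the fingers. The steady ~5 N matches tooth drag rather than a lock, so I'll keep going.

Emit:
play_rows --commands '[{"offset":[0,0,-0.002],"twist":0},{"offset":[0,0,-0.002],"twist":0},{"offset":[0,0,-0.002],"twist":0}]'

```text
time: 9.25
tool_pos: [552.2, -167.8, 257.8]
tcp_rot: [3.141, 0.0, 1.114]
contact_force: [-0.1, 0.4, -0.5]
grip_width: 15.4
```

Emit:
play_rows --commands '[{"offset":[0,0,-0.003],"twist":0},{"offset":[0,0,-0.004],"twist":0},{"offset":[0,0,-0.004],"twist":0},{"offset":[0,0,-0.004],"twist":0}]'

```text
time: 9.65
tool_pos: [552.3, -167.8, 272.7]
tcp_rot: [3.141, 0.0, 1.114]
contact_force: [-0.4, 0.0, -1.2]
grip_width: 15.4
```

Emit:
play_rows --commands '[{"offset":[0,0,-0.005],"twist":0},{"offset":[0,0,-0.005],"twist":0},{"offset":[0,0,-0.006],"twist":0},{"offset":[0,0,-0.008],"twist":0},{"offset":[0,0,-0.008],"twist":0}]'

```text
time: 10.15
tool_pos: [552.3, -167.7, 304.8]
tcp_rot: [3.141, 0.0, 1.114]
contact_force: [-0.2, 0.3, -0.4]
grip_width: 15.4
```

Emit:
play_rows --commands '[{"offset":[0,0,-0.01],"twist":0},{"offset":[0,0,-0.01],"twist":0},{"offset":[0,0,-0.01],"twist":0},{"offset":[0,0,-0.005],"twist":0},{"offset":[0,0,0],"twist":0}]'

```text
time: 10.65
tool_pos: [552.4, -167.8, 340.1]
tcp_rot: [3.14, 0.0, 1.114]
contact_force: [0.6, -0.2, -0.6]
grip_width: 15.7
```

```bash
python3 -c "
from h import *
to(536.5,94.4,130)
for n in('side',):
    cv2.imwrite(f'pics/{n}6.png',viewer.capture(n)[:,:,::-1])
zoom('pics/side6.png','pics/s6.png',210,160,120,120,5)
"
```

```text
t 10.65 tcp [ 552.4 -167.8  340.1] rpy [3.1398 0.     1.1136] F [ 0.6 -0.2 -0.6] w 15.7 tips [ 552.7 -167.9  162.1]
tool delta mm [ 228.2 -130.4   31.9]
```

View pics/s6.png

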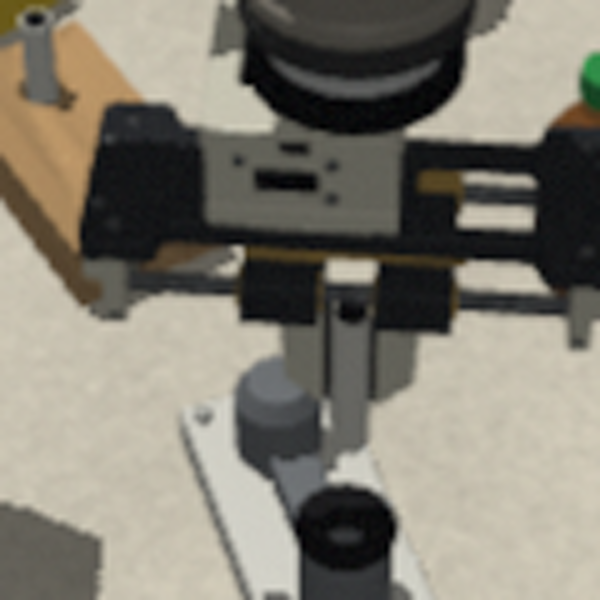

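```bash
python3 -c "
from h import *
print((proj('side',[[552.7,-168,203],[552.7,-168,129]])-[210,160]+.5)*5)
from plant import status
print(status.get_obs()['joint_positions'])
"
```

```text
[[350.20519964 308.46974353]
 [347.82035532 434.20988634]]
[-4.27573886e-01  4.93258941e-01  1.47335870e+00 -9.96684249e-05
  1.17439150e+00  2.96766945e-02]
```

Emit:
play_rows --commands '[{"offset":[0.01,-0.006,0],"twist":0},{"offset":[0.018,-0.01,0],"twist":0},{"offset":[0.02,-0.012,0],"twist":0},{"offset":[0.02,-0.012,0],"twist":0},{"offset":[0.02,-0.012,0],"twist":0}]'

```text
time: 11.2
tool_pos: [544.0, -64.1, 338.5]
tcp_rot: [-3.14, 0.0, 1.114]
contact_force: [-0.1, -0.3, -0.3]
grip_width: 15.4
```

Emit:
play_rows --commands '[{"offset":[0.02,-0.012,0],"twist":0},{"offset":[0.02,-0.012,0],"twist":0},{"offset":[0.02,-0.012,0],"twist":0},{"offset":[0.02,-0.012,0],"twist":0},{"offset":[0.02,-0.01,0],"twist":0}]'

```text
time: 11.7
tool_pos: [535.8, 51.2, 338.5]
tcp_rot: [-3.14, 0.0, 1.114]
contact_force: [0.9, -0.2, 0.0]
grip_width: 15.6
```

Emit:
play_rows --commands '[{"offset":[0.018,-0.01,0],"twist":0},{"offset":[0.014,-0.008,0],"twist":0},{"offset":[0.006,-0.002,0],"twist":0},{"offset":[0,0,0],"twist":0},{"offset":[0,0,0],"twist":0}]'

```text
time: 12.2
tool_pos: [535.3, 92.2, 338.8]
tcp_rot: [-3.141, 0.001, 1.114]
contact_force: [0.1, -0.4, 0.7]
grip_width: 15.5
```

```bash
python3 -c "
from h import *
to(536.5,94.4,98)
for n in('side','top'):
    cv2.imwrite(f'pics/{n}7.png',viewer.capture(n)[:,:,::-1])
zoom('pics/side7.png','pics/s7.png',170,90,120,120,5)
zoom('pics/top7.png','pics/t7.png',180,160,120,90,5)
"
```

```text
t 12.2 tcp [535.3  92.2 338.8] rpy [-3.1413e+00  5.0000e-04  1.1137e+00] F [ 0.1 -0.4  0.7] w 15.5 tips [535.3  92.2 160.8]
tool delta mm [ 2.6  0.1 62.8]
```

View pics/s7.png

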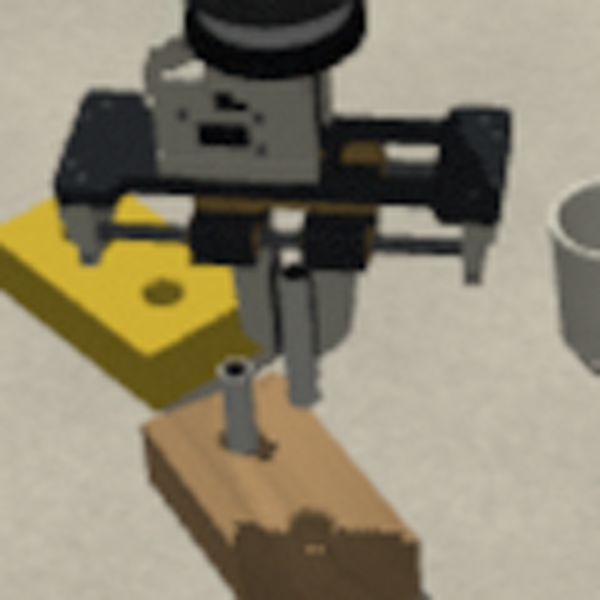

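View pics/t7.png

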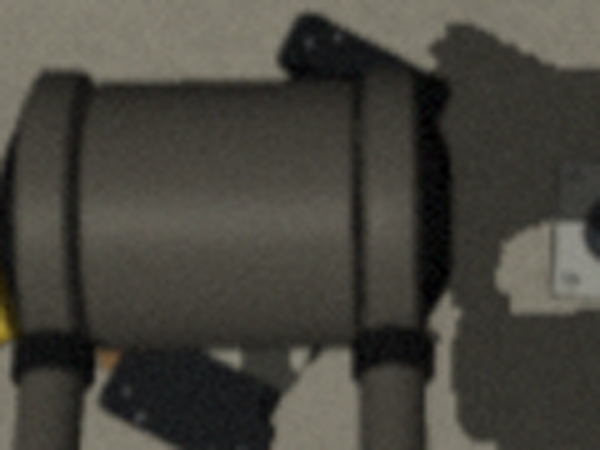

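Emit:
play_rows --commands '[{"offset":[0.001,0,0.01],"twist":0},{"offset":[0.001,0,0.02],"twist":0},{"offset":[0,0,0.02],"twist":0},{"offset":[0,0,0.015],"twist":0},{"offset":[0,0,0.006],"twist":0}]'

```text
time: 12.8
tool_pos: [535.8, 93.8, 266.0]
tcp_rot: [-3.139, 0.002, 1.113]
contact_force: [-0.7, -0.4, -0.9]
grip_width: 15.3
```

Emit:
play_rows --commands '[{"offset":[0,0,0.002],"twist":0},{"offset":[0,0,0],"twist":0},{"offset":[0,0,0],"twist":0},{"offset":[0,0,0],"twist":0}]'

```text
time: 13.2
tool_pos: [536.5, 94.3, 266.8]
tcp_rot: [3.14, -0.001, 1.114]
contact_force: [0.3, 0.2, -0.2]
grip_width: 15.2
```

```bash
python3 -c "
from h import *
to(536.5,94.4,45)
for n in('side',):
    cv2.imwrite(f'pics/{n}8.png',viewer.capture(n)[:,:,::-1])
zoom('pics/side8.png','pics/s8.png',200,150,60,60,10)
print((proj('side',[[536.5,94.4,40],[536.5,94.4,54],[536.5,94.4,128]])-[200,150]+.5)*10)
"
```

```text
t 13.2 tcp [536.5  94.3 266.8] rpy [ 3.1402e+00 -6.0000e-04  1.1136e+00] F [ 0.3  0.2 -0.2] w 15.2 tips [536.8  94.2  88.8]
tool delta mm [-0.  -0.4 43.8]
[[330.1869764  447.04425722]
 [327.04161153 406.19070488]
 [309.51497797 178.54613249]]
```

View pics/s8.png

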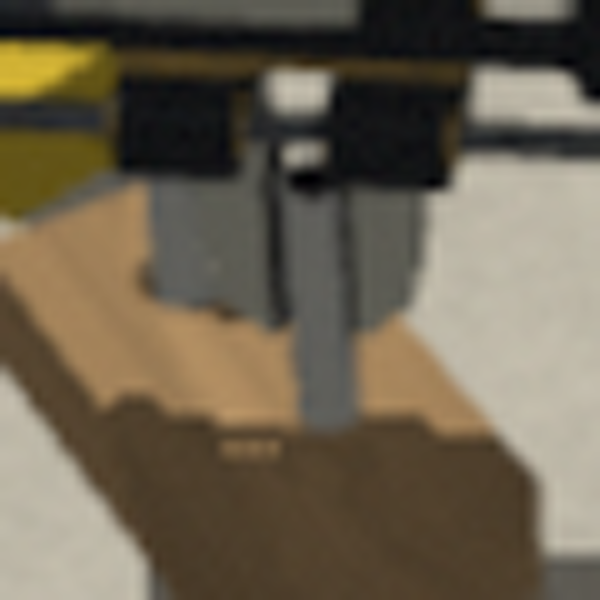

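```bash
python3 -c "
from h import *
zoom('pics/side0.png','pics/s9.png',215,180,35,30,20)
zoom('pics/top0.png','pics/t9.png',222,195,35,30,20)
for n in ('side','top'):
  print(n,(proj(n,[[536.5,94.4,40]])+.5-({'side':[215,180],'top':[222,195]}[n]))*20)
"
```

```text
side [[360.37395281 294.08851444]]
top [[358.27937897 356.05346208]]
```

View pics/s9.png

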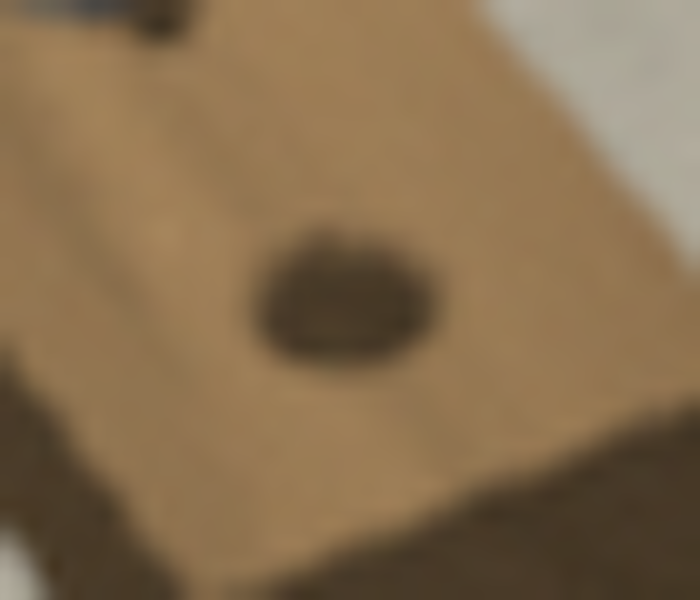

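View pics/t9.png

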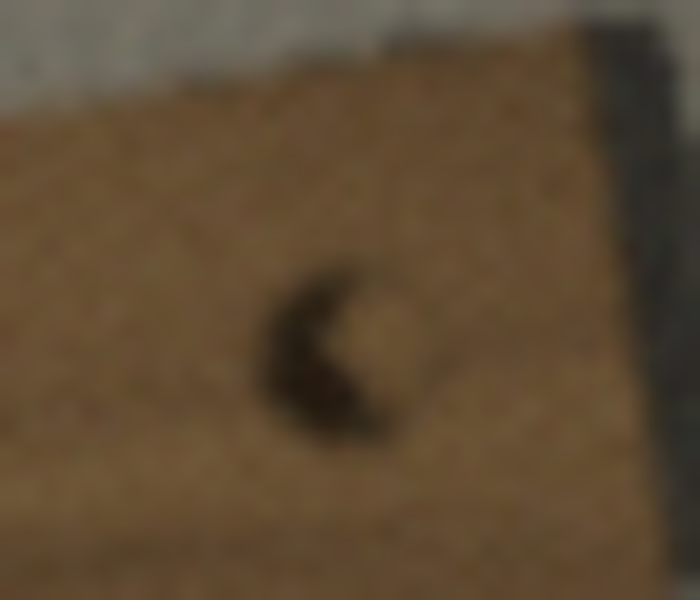

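Side zoom: hole centre is about (347,300), against (360,294) predicted for my target. That puts the hole about 1.5 mm left of it, while the held tube matches its prediction. Shifting -1.2 mm along tool y, then inserting slowly.

Emit:
play_rows --commands '[{"offset":[0,-0.0015,0.004],"twist":0},{"offset":[0,0,0.004],"twist":0},{"offset":[0,0,0.003],"twist":0},{"offset":[0,0,0.002],"twist":0},{"offset":[0,0,0],"twist":0}]'

```text
time: 13.75
tool_pos: [534.9, 94.9, 252.6]
tcp_rot: [-3.141, 0.0, 1.114]
contact_force: [-0.2, 0.1, -1.1]
grip_width: 15.3
```

Emit:
play_rows --commands '[{"offset":[0,0,0.002],"twist":0},{"offset":[0,0,0.002],"twist":0},{"offset":[0,0,0.002],"twist":0},{"offset":[0,0,0],"twist":0}]'

```text
time: 14.15
tool_pos: [534.8, 94.9, 246.8]
tcp_rot: [-3.141, 0.0, 1.114]
contact_force: [0.0, 0.5, -0.5]
grip_width: 15.6
```

```bash
python3 -c "
from h import *
to(536.5,94.4,45)
for n in('side',):
    cv2.imwrite(f'pics/{n}10.png',viewer.capture(n)[:,:,::-1])
zoom('pics/side10.png','pics/s10.png',200,150,60,60,10)
"
```

```text
t 14.15 tcp [534.8  94.9 246.8] rpy [-3.1411e+00  4.0000e-04  1.1136e+00] F [ 0.   0.5 -0.5] w 15.6 tips [534.7  94.9  68.8]
tool delta mm [ 0.4  1.8 23.8]
```

View pics/s10.png

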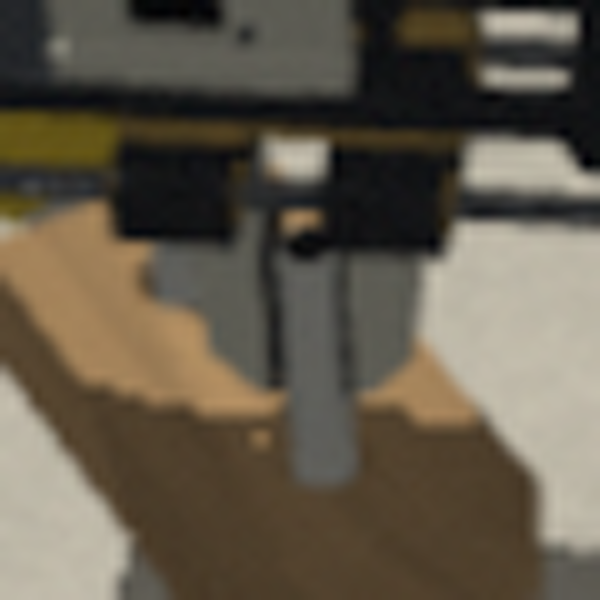

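No contact force so far, with the foot computed about 4 mm below the mouth. Continuing slowly while watching the force.

Emit:
play_rows --commands '[{"offset":[0,0,0.002],"twist":0},{"offset":[0,0,0.002],"twist":0},{"offset":[0,0,0],"twist":0}]'

```text
time: 14.5
tool_pos: [534.8, 94.9, 242.8]
tcp_rot: [-3.141, 0.0, 1.114]
contact_force: [-0.3, 0.5, 0.1]
grip_width: 15.2
```

Emit:
play_rows --commands '[{"offset":[0,0,0.002],"twist":0},{"offset":[0,0,0.002],"twist":0},{"offset":[0,0,0],"twist":0}]'

```text
time: 14.8
tool_pos: [534.9, 94.9, 238.8]
tcp_rot: [-3.141, 0.0, 1.114]
contact_force: [-0.7, 0.4, -0.3]
grip_width: 15.4
```

```bash
python3 -c "
from h import *
to(536.5,94.4,45)
for n in('side',):
    cv2.imwrite(f'pics/{n}11.png',viewer.capture(n)[:,:,::-1])
zoom('pics/side11.png','pics/s11.png',200,150,60,60,10)
"
```

```text
t 14.8 tcp [534.9  94.9 238.8] rpy [-3.1411e+00  4.0000e-04  1.1135e+00] F [-0.7  0.4 -0.3] w 15.4 tips [534.7  94.8  60.8]
tool delta mm [ 0.4  1.8 15.8]
```

View pics/s11.png

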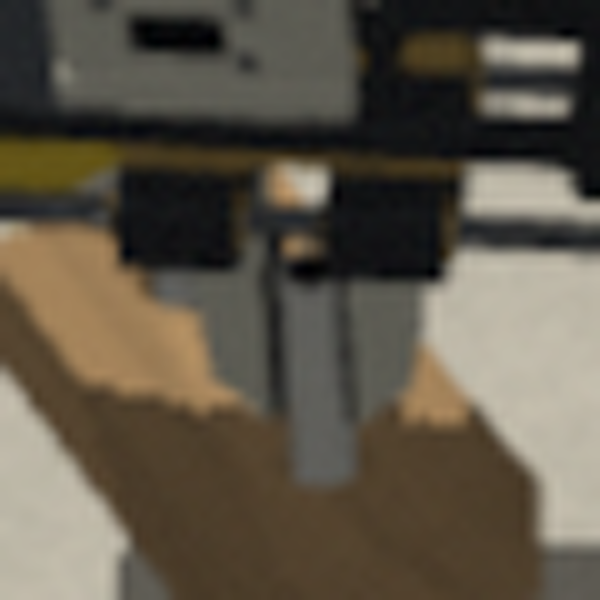

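The visible lower end stays at row 488 while the fingers move down, so the tube is inside the hole.

Emit:
play_rows --commands '[{"offset":[0,0,0.003],"twist":0},{"offset":[0,0,0.003],"twist":0},{"offset":[0,0,0.003],"twist":0},{"offset":[0,0,0],"twist":0}]'

```text
time: 15.25
tool_pos: [534.8, 94.9, 229.5]
tcp_rot: [-3.141, 0.001, 1.114]
contact_force: [-0.8, -0.8, -0.5]
grip_width: 15.6
```

Emit:
play_rows --commands '[{"offset":[0,0,0.002],"twist":0},{"offset":[0,0,0.001],"twist":0},{"offset":[0,0,0.001],"twist":0},{"offset":[0,0,0],"twist":0}]'

```text
time: 15.65
tool_pos: [534.9, 94.9, 226.0]
tcp_rot: [-3.142, 0.0, 1.114]
contact_force: [-0.2, 1.1, -0.4]
grip_width: 15.4
```

Emit:
play_rows --commands '[{"offset":[0,0,0.001],"twist":0},{"offset":[0,0,0],"twist":0}]'

```text
time: 15.85
tool_pos: [534.9, 94.9, 225.0]
tcp_rot: [3.142, 0.0, 1.114]
contact_force: [-0.3, 0.1, 0.0]
grip_width: 15.7
```

Emit:
play_rows --commands '[{"offset":[0,0,0.001],"twist":0},{"offset":[0,0,0],"twist":0}]'

```text
time: 16.05
tool_pos: [534.9, 94.9, 224.0]
tcp_rot: [-3.142, 0.0, 1.114]
contact_force: [0.5, -0.5, -0.3]
grip_width: 15.2
```

Emit:
play_rows --commands '[{"offset":[0,0,0.0005],"twist":0},{"offset":[0,0,0],"twist":0}]'

```text
time: 16.25
tool_pos: [534.9, 94.9, 223.5]
tcp_rot: [-3.142, 0.0, 1.114]
contact_force: [0.3, -0.5, -1.1]
grip_width: 15.1
```

Emit:
play_rows --commands '[{"offset":[0,0,0.0005],"twist":0},{"offset":[0,0,0],"twist":0}]'

```text
time: 16.45
tool_pos: [535.0, 94.9, 223.2]
tcp_rot: [3.141, -0.0, 1.114]
contact_force: [-0.2, -0.8, -0.1]
grip_width: 15.2
```

Emit:
play_rows --commands '[{"offset":[0,0,0.0005],"twist":0},{"offset":[0,0,0],"twist":0}]'

```text
time: 16.65
tool_pos: [535.0, 94.9, 223.1]
tcp_rot: [3.141, -0.0, 1.114]
contact_force: [-1.1, -0.2, 5.4]
grip_width: 15.7
```

Contact at 5 N, exactly at the expected height (tips at 45.1 mm). Releasing.

Emit:
play_rows --commands '[{"offset":[0,0,0],"twist":0},{"offset":[0,0,0],"twist":0},{"offset":[0,0,0],"twist":0},{"offset":[0,0,0],"twist":0}]' --jaw 170

```text
time: 17.05
tool_pos: [534.9, 94.9, 222.4]
tcp_rot: [-3.141, 0.0, 1.114]
contact_force: [0.3, -0.8, 0.8]
grip_width: 31.0
```

Emit:
play_rows --commands '[{"offset":[0,0,-0.004],"twist":0},{"offset":[0,0,-0.008],"twist":0},{"offset":[0,0,-0.01],"twist":0},{"offset":[0,0,-0.015],"twist":0},{"offset":[0,0,-0.02],"twist":0}]'

```text
time: 17.55
tool_pos: [534.8, 94.9, 280.5]
tcp_rot: [-3.141, 0.0, 1.114]
contact_force: [-0.4, 1.6, 0.7]
grip_width: 30.6
```

Emit:
play_rows --commands '[{"offset":[0,0,-0.03],"twist":0},{"offset":[0,0,-0.03],"twist":0},{"offset":[0,0,-0.02],"twist":0},{"offset":[0,0,-0.01],"twist":0},{"offset":[0,0,0],"twist":0}]'

```text
time: 18.05
tool_pos: [535.0, 94.9, 371.3]
tcp_rot: [3.139, -0.002, 1.114]
contact_force: [0.3, -0.0, 0.1]
grip_width: 30.4
```

```bash
python3 -c "
from h import *
to(536.5,94.4,45)
for n in('side','top'):
    cv2.imwrite(f'pics/{n}12.png',viewer.capture(n)[:,:,::-1])
zoom('pics/side12.png','pics/s12.png',190,140,80,80,7)
"
```

```text
t 18.05 tcp [535.   94.9 371.3] rpy [ 3.1385e+00 -1.5000e-03  1.1136e+00] F [ 0.3 -0.   0.1] w 30.4 tips [535.6  94.9 193.3]
tool delta mm [ -0.3   0.5 148.3]
```

View pics/s12.png

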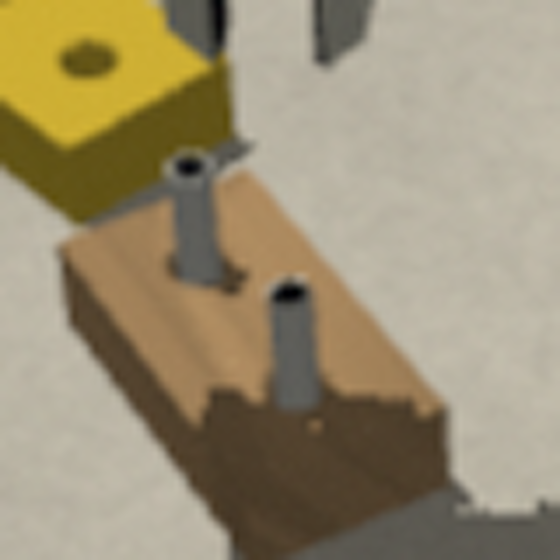

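View pics/side12.png

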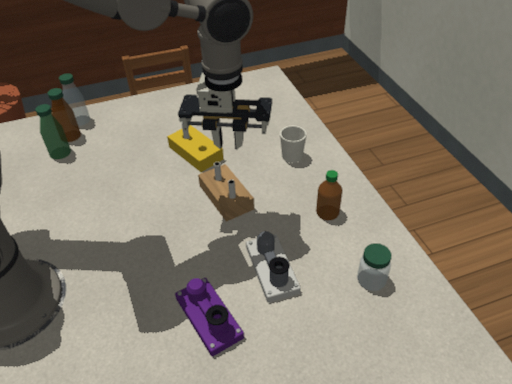

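The tube stands upright in the free hole, top at zoom (290,292), sticking out about as far as the spare. The bottle, cup and jar haven't moved. I'll let the arm settle and hand in.

Emit:
play_rows --commands '[{"offset":[0,0,0],"twist":0},{"offset":[0,0,0],"twist":0},{"offset":[0,0,0],"twist":0},{"offset":[0,0,0],"twist":0}]'

```text
time: 18.55
tool_pos: [535.0, 94.9, 369.2]
tcp_rot: [-3.141, 0.0, 1.114]
contact_force: [0.4, 0.2, -0.5]
grip_width: 30.8
```

```bash
python3 -c "
from h import *
print(onz('side',(190+290.5/7-.5,140+292.5/7-.5),86))
from plant import ticket; print(ticket.close_job())"
```

```text
[534.62502321  92.25324621  86.        ]
the job is handed in; nothing more can be done
None
```

The tube is out of the fitting and standing upright, foot down, in the free hole of the wooden rack. I handed the job in at about 18.6 s of the 64 s allowed.

- **Release:** I pressed the ring until it stopped moving, with about 22 N on it. I then closed on the tube with the ring still down and raised both together. The downward pull I saw on the way up was about 5 N, which fits tooth drag rather than a locked tube.
- **Placing:** The foot touched the floor of the hole at about 5 N, at the height I expected (fingertips at 45.1 mm, predicted 45 mm). I then let go and backed off straight up.
- **Last checks:** In the side view the tube stands upright and as far out as the spare. The bottle, cup and jar look unmoved, and the force on the tool was about zero. The top view was saved after release but not inspected.
- **Disagreement:** The two cameras differed by about 1.5 mm on where the hole is. I followed the side view, and the tube went in without side contact. A final side-view ray put the tube top about 2.7 mm from where I released it, which is within the calibration and hole play.

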